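# Take the cover off the battery box

## Robot

A 7-joint arm with a two-finger parallel gripper is mounted at the origin on the work surface. World frame = base frame: x ahead of the robot, y to its left, z up, the work surface at z = 0. Lengths are in m, angles in rad, forces in N, time in s.
With the tool pointing down it reaches from about 0.425 to 0.825 m from the base axis. Payload 3.6 kg.
Tool frame: the origin (TCP) lies between the finger pads; the fingertips stand r.tip_reach ahead of it and the grasp point (between the pads) is the TCP (r.tip_reach is the distance from the TCP to the fingertips, in m); z points along the fingers, y is the line along which they close (so a half turn about z gives the same grasp; the last joint's range is limited). The gripper opens to 85 mm and grips with 20 to 120 N. Pads are 22 mm wide; open, the fingers measure 114 mm over their backs; the gripper's body (76 mm by 85 mm) begins 54 mm behind the grasp point. The pads swing forward as they close: fully open they stand 13 mm farther back than shut.
Start: joints at [1.135, 0.615, -0.013, 1.423, 0.008, 1.103, -0.04], TCP at [0.258, -0.596, 0.25] pointing down, gripper open.
Joint ranges: [-3.12, 3.12], [-0.3, 2.06], [-1.34, 1.32], [0.26, 2.42], [-1.36, 4.5], [0.01, 1.98], [-2.84, 2.84]. Speed limits (rad/s): [2.79, 2.79, 3.14, 3.14, 3.14, 3.14, 3.14].

## Interface

Orientations are given as a unit quaternion [w, x, y, z].
In Python, from station import r gives the robot as it stands. Calls block until the motion is done:
- r.reach(position, orientation): joint-space move of the TCP to a pose.
- r.line_to(position, rotation=None, velocity=0.15): straight line of the TCP; rotation=None keeps the orientation; velocity is the mean speed in m/s.
- r.movej(angles): joint-space move.
- r.set_gripper(opening, force=None): finger opening in m; force is the grip in N (None keeps the last); returns when the fingers have stopped.
- r.sleep(seconds).
- r.ik(position, orientation): joint angles nearest the present ones, or None.
- r.capture(name): name is "side" or "top" or "wrist"; returns a dict with "img" (400x640x3 uint8, red, green, blue), "fx", "fy", "cx", "cy" (pixels), "pose" (4x4, takes a point from camera to world coordinates); the wrist camera has in their place "tool_from_camera" (4x4, takes a point from camera to tool coordinates, whose origin is the TCP and whose axes are the flange's). Camera axes: x right, y down, z forward; pixel columns grow to the right and rows downward; lengths in m; the calibration is good to about 2 mm. A picture is of the moment at which its call begins: read the wrist's pose just before it. There is no depth.
A pose or a line that the arm cannot do raises r.IKError and nothing moves.
- r.job_done(): hands the job in; it is judged then, once.
Readings, each from a call of its own:
- r.read_t(): time.
- r.read_joint_pos(): joint angles.
- r.read_joint_velocities(): joint speeds.
- r.read_tau(): joint torques, N m.
- r.read_eef_pos(): TCP position.
- r.read_tool_rot(): TCP orientation.
- r.read_ft_force(): force on the tool from outside, world axes, zero at the start.
- r.read_ft_torque(): the same for the moment, N m.
- r.read_opening(): finger opening in m.
- r.read_gripper_force(): force on a finger pad.
Only numpy, scipy, OpenCV 4.12 (cv2) and the standard library are available. Lean on these libraries where they do the work, as an engineer would, in place of code of your own. Each camera call takes 0.05 s, during which the arm holds its last target. There are 200 camera calls.

## Task

Take the cover off the yellow battery box: open its slotted quarter-turn lock with the red flat driver, tip the cover out from under the far lip by its handle without forcing it, and set it down gently, handle up, in the middle of the black rubber mat. Stand the driver back in its rack, and leave the oil jug, the grease jar and the spanner alone.

Things in the scene. Friction and masses are not known exactly. Their poses are not given: they have to be found in the camera images.
- battery_box: Yellow steel battery box fixed to the bench, 220 (its x) x 160 (its y) x 105 mm high. Origin: centre of its underside, z up. Its -x end is the near end (lock side, gauge and two posts on it). The cover lies on an inward flange, 3 mm thick, top at z = 105 mm, inner edges at x = +-88, y = +-60 mm. 6 mm high rims stand round the cover at the near end (x -110 to -98 mm) and both sides (|y| 70 to 80).
- lip (a point): On the battery box (axes as the box): middle of the free edge of the far lip, on its underside, at x = 83 mm, 8 mm above the flange; the lip is 4 mm thick, reaches back to a stop at x = 100 mm and covers the cover's far edge by 12 mm. So the cover cannot rise straight: its near end must come up first (0.3 rad of tip at most while tucked in), then it is drawn out towards the near end and up.
- cover: Grey lift-off cover, a plate 190 (its x) x 134 (its y) x 4 mm, 0.4 to 0.7 kg, centre of mass within 15 mm of its middle. Origin: centre of its underside; axes as the box's while fitted, with 3 mm of play to the near end and each side, 5 mm to the far end. The lock is at x = -70 mm. The lock's steel tongue hangs 11 mm below the underside, so on the flat the cover lies tilted by about 0.07 rad.
- handle_grip (a point): Middle of the cover's black bow handle: a round bar 10 mm thick, 90 mm long, along the cover's y, over the middle of the plate, its axis 40 mm above the plate's top (44 mm above the cover's origin). Free below and on both sides. Axes as the cover's.
- lock_face (a point): Centre of the lock's round brass face (27 mm wide), 11 mm above the cover's underside. Axes are the COVER's; the lock's turn is not measured. The slot through this point is 19 mm long, 5.5 mm wide, 5 mm deep, closed at its ends. It starts anywhere from 0 to 0.75 rad anticlockwise, seen from above, from the cover's x axis: look, or feel with the blade, which drops 5 mm when it enters.
- lock_pivot (a point): On the lock's upright axis, at the cover's underside. Axes are the cover's. Behaviour of the lock: friction of about 0.15 N m holds it; it opens anticlockwise (seen from above) to a hard stop where the slot lies along the cover's y (1.57 rad from its x). Its tongue grips 12 mm under the near flange (3 mm below it) when fully shut, 6 mm at 0.75 rad, and is free beyond about 1.2 rad.
- driver: Red stubby flat driver, 107 mm long, 0.11 kg, standing blade down in the rack. Origin: middle of the blade's tip; z runs up the driver. Blade 15 mm wide along its x, 3.5 mm thick along its y, 26 mm long, then a shaft 10 mm thick. A black collar, 36 mm wide, from z = 40 to 46 mm, rests on the rack. Handle 30 mm square, flats facing its x and y, z = 46 to 105 mm.
- rack: Wooden rack block 80 (its x) x 70 (its y) x 50 mm high, fixed to the bench, with one round upright hole 25 mm wide right through its middle, where the driver stands with its collar on the block's top (the driver's origin then is 10 mm above the bench). Origin: centre of the underside.
- mat: Black rubber mat, 290 (its x) x 240 (its y) x 4 mm, fixed flat on the bench. Origin: centre of its underside, so its top is 4 mm above.
- oil_jug: Bystander: metal oil jug, 100 mm wide, 180 mm tall, handle on its +y side. Origin: centre of the underside.
- grease_jar: Bystander: small yellow jar with a black cap, 52 mm wide, 55 mm tall. Origin: centre of the underside.
- spanner: Bystander: steel spanner 130 mm long lying flat along its x. Origin: centre of the underside.
Mind the look-alikes: they are no part of the job. What is shaped like the rack but blue or pink is not meant.

How it is judged:
By the outcome, as a careful person would: the job done as asked, in the order asked, and still so for the second after the job is handed in, with the robot touching nothing.
It also fails if it takes over 64 s, if anything falls off the work surface, if the arm or the gripper's body presses on something with over 40 N, if the wrist force passes 120 N, or if a joint passes its speed limit or range.

## Working session

There is one attempt and no reset: what is moved stays moved. The work goes in short steps, each a Python script; the robot and the scene stay as the last script left them, time stands still between calls to the robot, and variables do not carry over. Pictures are saved under pics/ and viewed, at most 10 in all, crops included, and the job is handed in when it is done.

```bash
mkdir -p pics; ls; python3 - <<'E'
from station import r
import cv2,numpy as np
for n in ("top","side"):
    c=r.capture(n); cv2.imwrite(f"pics/{n}0.png",c["img"][:,:,::-1]); print(n,c["fx"],c["fy"],c["cx"],c["cy"]);print(np.round(c["pose"],4).tolist())
c=r.capture("wrist");print(np.round(c["tool_from_camera"],4).tolist(),c["fx"],c["cx"],c["cy"])
print(r.tip_reach,r.read_t(),r.read_tool_rot(),r.read_eef_pos(),r.read_opening())
E
```

```text
pics
top 472.1280838484312 472.1280838484312 324.58627063939946 195.0269305639991
[[0.0284, -0.9982, 0.0521, 0.4815], [-0.9996, -0.0281, 0.0058, 0.0198], [-0.0043, -0.0523, -0.9986, 1.2202], [0.0, 0.0, 0.0, 1.0]]
side 416.959646069173 416.959646069173 317.9711740356451 199.56349308698822
[[-0.9959, -0.0439, 0.079, 0.4787], [-0.0879, 0.6749, -0.7327, 0.6934], [-0.0211, -0.7366, -0.676, 0.706], [0.0, 0.0, 0.0, 1.0]]
[[0.0004, -0.9506, -0.3105, 0.0799], [1.0, 0.0003, 0.0004, -0.0009], [-0.0003, -0.3105, 0.9506, -0.1243], [0.0, 0.0, 0.0, 1.0]] 359.03128209524084 323.87150452684386 200.79233552938587
0.019 0.15 [-9.96470248e-04  9.79174764e-01  2.03016604e-01 -2.16912232e-04] [ 0.25819204 -0.59591713  0.2493837 ] 0.08542854095032845
```

View pics/top0.png

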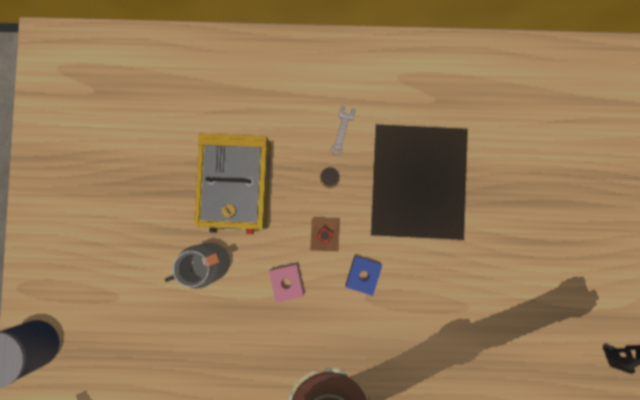

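View pics/side0.png

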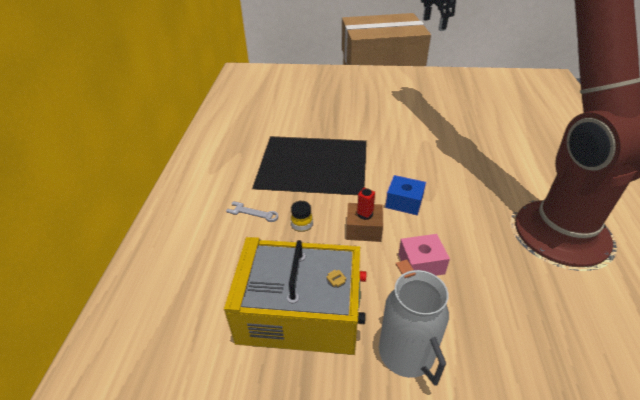

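```bash
cat > h.py <<'E'
import numpy as np, cv2
from scipy.spatial.transform import Rotation as R
from station import r
def cam(n):
    if n=="wrist":
        p=np.array(r.read_eef_pos());q=np.array(r.read_tool_rot());c=r.capture(n)
        T=np.eye(4);T[:3,:3]=R.from_quat(q[[1,2,3,0]]).as_matrix();T[:3,3]=p
        c["pose"]=T@np.array(c["tool_from_camera"])
    else: c=r.capture(n)
    c["pose"]=np.array(c["pose"]);return c
def ray(c,uv):
    d=c["pose"][:3,:3]@np.array([(uv[0]-c["cx"])/c["fx"],(uv[1]-c["cy"])/c["fy"],1]);return c["pose"][:3,3],d/np.linalg.norm(d)
def onz(c,uv,z):
    o,d=ray(c,uv);return o+d*(z-o[2])/d[2]
def tri(c1,u1,c2,u2):
    o1,d1=ray(c1,u1);o2,d2=ray(c2,u2)
    s=np.linalg.lstsq(np.c_[d1,-d2],o2-o1,rcond=None)[0];a,b=o1+s[0]*d1,o2+s[1]*d2
    return (a+b)/2,np.linalg.norm(a-b)
def proj(c,p):
    q=c["pose"][:3,:3].T@(np.array(p)-c["pose"][:3,3]);return np.array([c["fx"]*q[0]/q[2]+c["cx"],c["fy"]*q[1]/q[2]+c["cy"]])
def blobs(mask,amin=30):
    cs,_=cv2.findContours(mask.astype(np.uint8),cv2.RETR_EXTERNAL,cv2.CHAIN_APPROX_NONE)
    return sorted([k for k in cs if cv2.contourArea(k)>=amin],key=cv2.contourArea,reverse=True)
def hsv(c): return [x.astype(int) for x in cv2.split(cv2.cvtColor(c["img"],cv2.COLOR_RGB2HSV))]
def down(yaw): # tool z down, tool x at world angle yaw
    q=(R.from_euler("z",yaw)*R.from_euler("x",np.pi)).as_quat();return [q[3],q[0],q[1],q[2]]
def quat(M):
    q=R.from_matrix(M).as_quat();return [q[3],q[0],q[1],q[2]]
E
python3 - <<'E'
from h import *
t=cam("top");s=cam("side")
H,S,V=hsv(t)
def box(c,z,name):
    b=cv2.boxPoints(cv2.minAreaRect(c));P=np.array([onz(t,p,z) for p in b])
    e=[P[1]-P[0],P[2]-P[1]]
    print(name,cv2.contourArea(c),"px",np.round(np.mean(b,0),1),"c",P.mean(0).round(4),"sides",[round(float(np.linalg.norm(x)),4) for x in e],"ang",[round(float(np.arctan2(x[1],x[0])),3) for x in e])
roi=np.zeros(H.shape,bool)
m=roi.copy();m[110:250,360:480]=True
box(blobs(m&(V<60))[0],.004,"mat")
m=roi.copy();m[120:240,185:280]=True
print("yellow")
y=blobs(m&(S>170)&(H>18)&(H<32))
for k in y[:2]:box(k,.111,"box")
for k in blobs(m&(S<60)&(V>70))[:2]:box(k,.109,"cover")
for k in blobs(m&(V<60),8)[:4]:box(k,.149,"handle?")
m[:]=0;m[210:258,303:347]=True
print("hsv rack",H[222,315],S[222,315],V[222,315],"wood",H[222,300],S[222,300],V[222,300])
box(blobs(m&(V<140))[0],.05,"rack")
red=((H<6)|(H>174))&(S>150)&(V>60)
for k in blobs(m&red,5)[:3]:box(k,.115,"red")
b=t["img"]
A=cv2.resize(b[120:300,180:400],None,fx=3.6,fy=3.3,interpolation=cv2.INTER_CUBIC)
cv2.imwrite("pics/crop1.png",A[:,:,::-1])
E
```

```text
mat 9477.0 px [419.2 181.8] c [ 0.587  -0.2162  0.004 ] sides [0.2808, 0.2332] ang [-0.016, -1.583]
yellow
box 6010.0 px [230.6 181.4] c [0.5658 0.2488 0.111 ] sides [0.2191, 0.1606] ang [-0.006, -1.592]
cover 3973.5 px [230.  183.3] c [0.5614 0.2504 0.109 ] sides [0.1754, 0.1324] ang [-0.006, -1.591]
handle? 49.5 px [228.  179.4] c [0.5668 0.247  0.149 ] sides [0.0053, 0.096] ang [0.012, -1.572]
hsv rack 13 142 122 wood 16 109 161
rack 882.5 px [324.7 233.8] c [0.4468 0.0235 0.05  ] sides [0.0826, 0.0703] ang [-0.012, -1.584]
red 120.0 px [324.5 235. ] c [0.4458 0.0238 0.115 ] sides [0.0281, 0.0271] ang [-0.436, -2.005]
```

View pics/crop1.png

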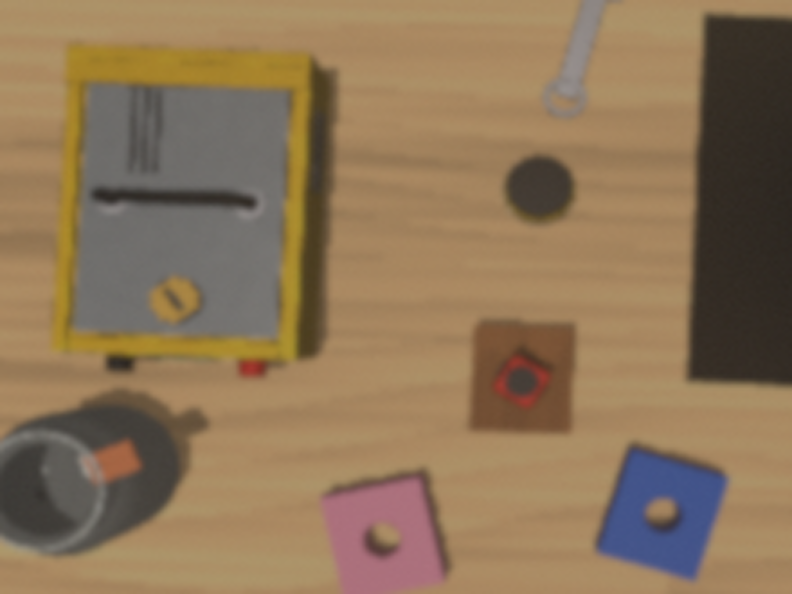

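The wooden brown rack at top px (325,234) holds the red driver. The pink block (286,282) and the blue block (364,275) have the same shape but the wrong colour and are empty. The crop confirms brown, and shows the slot at roughly 45° anticlockwise. Next I'll look at the driver from close by.

```bash
python3 - <<'E'
from h import *
r.reach([0.446,0.024,0.25],down(1.135))
print(r.read_t(),np.round(r.read_joint_pos(),2))
c=cam("wrist");cv2.imwrite("pics/w1.png",c["img"][:,:,::-1])
H,S,V=hsv(c);red=((H<6)|(H>174))&(S>150)&(V>60)
for k in blobs(red,60)[:4]:
    b=cv2.boxPoints(cv2.minAreaRect(k));P=np.array([onz(c,p,.115) for p in b])
    print(cv2.contourArea(k),b.round(0).tolist(),P.mean(0).round(4),np.round(P,4).tolist())
E
```

```text
2.5583 [ 0.2   0.33 -0.4   1.97  0.16  0.87 -0.72]
1759.5 [[305.0, 210.0], [308.0, 159.0], [346.0, 161.0], [344.0, 212.0]] [0.4506 0.0291 0.115 ] [[0.4283, 0.0186, 0.115], [0.4471, 0.0532, 0.115], [0.4723, 0.0399, 0.115], [0.4546, 0.0047, 0.115]]
```

View pics/w1.png

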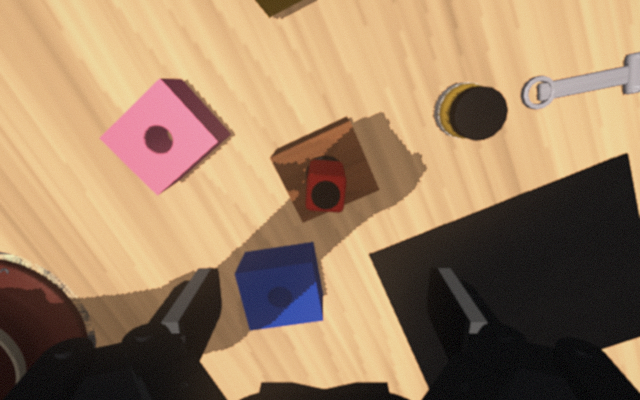

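The driver's red handle is at px (325,187), with its black end cap at (325,194), and its flats line up with the tool to about 0.05 rad. I'll locate the cap, grip the driver and lift it.

```bash
python3 - <<'E'
from h import *
c=cam("wrist");H,S,V=hsv(c)
m=np.zeros(V.shape,bool);m[176:214,305:347]=True
k=blobs(m&(V<50),30)[0];(u,rad)=cv2.minEnclosingCircle(k)
p=onz(c,u,.117);print(u,rad,p)
if abs(p[0]-.446)<.008 and abs(p[1]-.024)<.008:
    x,y=p[:2]
    x=(x+.4468)/2;y=(y+.0237)/2
    r.line_to([x,y,.16],rotation=down(1.09),velocity=.2)
    r.line_to([x,y,.087],velocity=.1)
    r.set_gripper(0,force=25);r.sleep(.1)
    print("open",r.read_opening(),r.read_gripper_force(),r.read_ft_force(),r.read_t())
    r.set_gripper(0,force=80)
    r.line_to([x,y,.25],velocity=.15)
    print(r.read_eef_pos(),r.read_opening(),r.read_ft_force(),r.read_t())
    c=cam("wrist");cv2.imwrite("pics/w2.png",c["img"][:,:,::-1])
    s=cam("side");cv2.imwrite("pics/s2.png",s["img"][:,:,::-1])
E
```

```text
(325.29998779296875, 194.89999389648438) 13.345513343811035 [0.44741218 0.02351138 0.117     ]
open 0.029364361982547257 28.117141127586365 [ 0.42835397 -0.21529058  3.78558448] 4.7833
[0.44636319 0.02345341 0.24911751] 0.029338371585323462 [-0.21058637 -0.42833008 -1.15047736] 6.2333
```

View pics/w2.png

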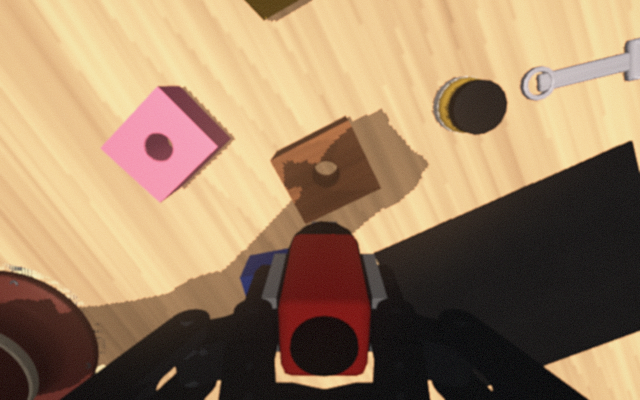

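```bash
python3 - <<'E'
from h import *
t=cam("top");s=cam("side")
def brass(c,x0,x1,y0,y1):
    H,S,V=hsv(c);m=np.zeros(V.shape,bool);m[y0:y1,x0:x1]=True
    k=blobs(m&(S>90)&(H>10)&(H<32),15)[0];(u,_,_)=cv2.fitEllipse(k);return u,cv2.contourArea(k)
ut,a1=brass(t,215,243,203,220);us,a2=brass(s,324,349,266,291)
p,e=tri(t,ut,s,us);print(ut,a1,us,a2,"lock",p,e,"z116:",onz(t,ut,.116),onz(s,us,.116))
L=(onz(t,ut,.116)+onz(s,us,.116))/2
r.reach([L[0],L[1],.29],down(np.pi/2))
print(r.read_t(),np.round(r.read_joint_pos(),2),r.read_eef_pos())
s=cam("side");w=cam("wrist")
u=proj(s,[L[0],L[1],.215]).astype(int);print(u)
a=s["img"][u[1]-60:u[1]+40,u[0]-65:u[0]+65]
a=cv2.resize(a,(780,600),interpolation=cv2.INTER_CUBIC)[:,:,::-1]
cv2.imwrite("pics/s3.png",cv2.resize(a,(400,308)));cv2.imwrite("pics/w3.png",w["img"][:,:,::-1])
b=np.zeros((400,1040,3),np.uint8);b[:308,:400]=cv2.resize(a,(400,308));b[:,400:]=w["img"][:,:,::-1]
cv2.imwrite("pics/both3.png",cv2.resize(b,(800,308)))
E
```

```text
(228.30624389648438, 210.40481567382812) 126.0 (336.01312255859375, 277.8160095214844) 208.5 lock [0.4977903  0.2507359  0.11444095] 0.0020424490383666827 z116: [0.49674766 0.250385   0.116     ] [0.49875881 0.25190986 0.116     ]
7.375 [-0.15  0.48 -0.55  1.63  0.27  1.11 -0.77] [0.4980918  0.24859461 0.28922906]
[337 239]
```

View pics/both3.png

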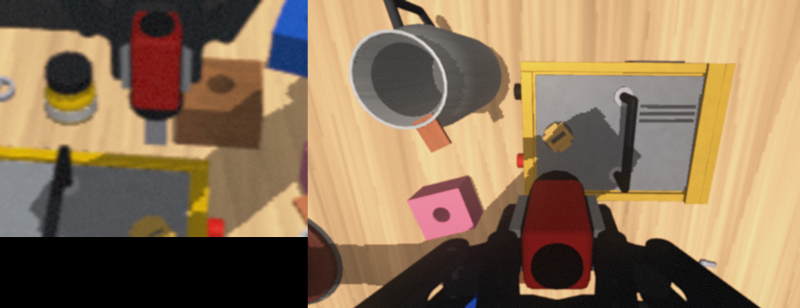

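The side crop shows a flat grey blade about 9 px wide, which is 15 mm along world x. So the blade's width lies along tool y. The wrist view shows the brass lock at about px (324,177), so I'll go closer to measure its slot.

```bash
python3 - <<'E'
from h import *
r.line_to([.4975,.270,.225],velocity=.2)
c=cam("wrist");H,S,V=hsv(c)
u=proj(c,[.4975,.2508,.116]);print("pred",u)
x,y=int(u[0]),int(u[1]);m=np.zeros(V.shape,bool);m[y-38:y+38,x-38:x+38]=True
k=blobs(m&(S>90)&(H>8)&(H<32),60)[0];hull=cv2.convexHull(k);el=cv2.fitEllipse(hull);print("brass",el,"pt",onz(c,el[0],.116))
inside=np.zeros(V.shape,np.uint8);cv2.ellipse(inside,(el[0],(el[1][0]*.8,el[1][1]*.8),el[2]),1,-1)
vals=V[inside>0];print(np.percentile(vals,[5,15,30,50,70,90]))
th=cv2.threshold(V[inside>0].astype(np.uint8),0,255,cv2.THRESH_OTSU)[0];print("otsu",th)
for tt in (th,np.percentile(vals,20)):
    for s in blobs((inside>0)&(V<tt),20)[:2]:
        b=cv2.boxPoints(cv2.minAreaRect(s));P=np.array([onz(c,p,.116) for p in b]);e=[P[1]-P[0],P[2]-P[1]]
        print(tt,P.mean(0).round(4),[(round(float(np.linalg.norm(q)),4),round(float(np.arctan2(q[1],q[0])),3)) for q in e])
cr=c["img"][y-40:y+40,x-50:x+50];cv2.imwrite("pics/lock.png",cv2.resize(cr,(700,560),interpolation=cv2.INTER_CUBIC)[:,:,::-1])
np.save("c4.npy",c,allow_pickle=True)
E
```

```text
pred [323.13875028 231.12509546]
brass ((324.12744140625, 223.61465454101562), (31.181079864501953, 54.97574234008789), 80.61658477783203) pt [0.4981999  0.25647873 0.116     ]
[ 32.   36.   42.   77.5 120.  135. ]
otsu 82.0
82.0 [0.4974 0.2535 0.116 ] [(0.0098, 1.551), (0.0293, -0.001)]
82.0 [0.5108 0.2616 0.116 ] [(0.0025, 0.821), (0.0102, -0.809)]
38.0 [0.5027 0.2535 0.116 ] [(0.0175, -0.001), (0.0068, -1.555)]
```

View pics/lock.png

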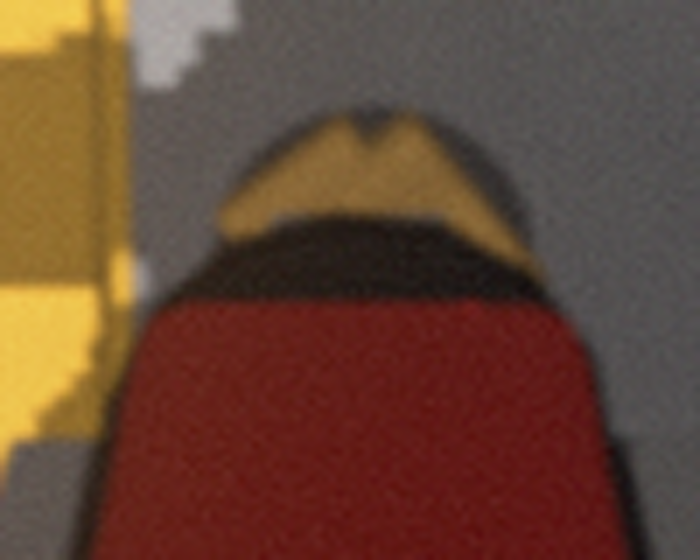

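The driver covers the lock: image up is tool +x, so I stepped the wrong way. I'll step to the other side.

```bash
python3 - <<'E'
from h import *
r.line_to([.4975,.215,.235],velocity=.2)
c=cam("wrist");H,S,V=hsv(c)
u=proj(c,[.4975,.2508,.116]);print("pred",u)
x,y=int(u[0]),int(u[1]);m=np.zeros(V.shape,bool);m[y-40:y+40,x-40:x+40]=True
k=blobs(m&(S>90)&(H>8)&(H<32),60)[0];hull=cv2.convexHull(k);el=cv2.fitEllipse(hull);print("brass",el,"pt",onz(c,el[0],.116))
inside=np.zeros(V.shape,np.uint8);cv2.ellipse(inside,(el[0],(el[1][0]*.85,el[1][1]*.85),el[2]),1,-1)
vals=V[inside>0];print(np.percentile(vals,[5,15,30,50,70,90]))
th=cv2.threshold(vals.astype(np.uint8),0,255,cv2.THRESH_OTSU)[0]
for tt in (th,np.percentile(vals,20)):
    for s in blobs((inside>0)&(V<tt),20)[:2]:
        rc=cv2.minAreaRect(s);b=cv2.boxPoints(rc);P=np.array([onz(c,p,.116) for p in b]);e=[P[1]-P[0],P[2]-P[1]]
        print(tt,rc,P.mean(0).round(4),[(round(float(np.linalg.norm(q)),4),round(float(np.arctan2(q[1],q[0])),3)) for q in e])
cr=c["img"][y-40:y+40,x-50:x+50];print("crop origin",x-50,y-40);cv2.imwrite("pics/lock2.png",cv2.resize(cr,(700,560),interpolation=cv2.INTER_CUBIC)[:,:,::-1])
np.save("c4.npy",c,allow_pickle=True);print(r.read_t())
E
```

```text
pred [321.71581186 150.84223518]
brass ((323.90277099609375, 149.72091674804688), (45.837032318115234, 49.89963912963867), 139.02713012695312) pt [0.49900305 0.25156937 0.116     ]
[ 99. 169. 226. 230. 232. 236.]
171.0 ((323.98895263671875, 150.25868225097656), (7.582354545593262, 26.847150802612305), 51.842769622802734) [0.499  0.2512 0.116 ] [(0.0184, 0.664), (0.0052, -0.901)]
200.2 ((324.0110168457031, 150.2413330078125), (8.930329322814941, 27.801969528198242), 51.842769622802734) [0.499  0.2512 0.116 ] [(0.0191, 0.664), (0.0061, -0.901)]
crop origin 271 110
8.5
```

View pics/lock2.png

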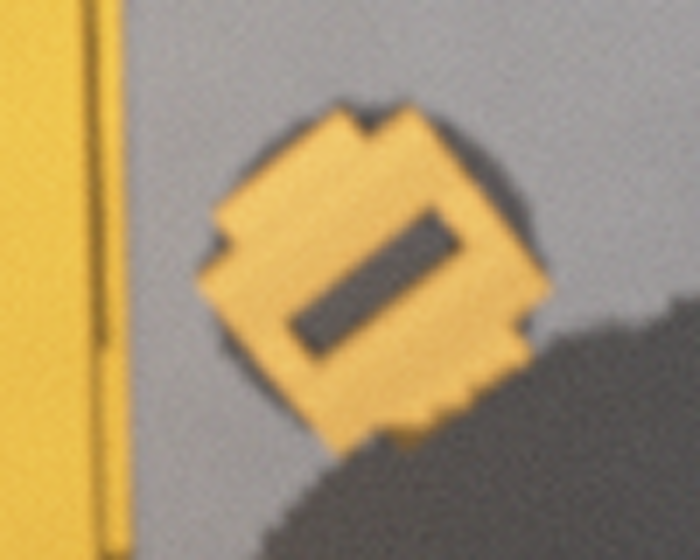

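The slot measures about 19 × 5.5 mm, centred at px (324,150), which is (0.499, 0.251) at an angle of 0.664 rad. That fits the description. Next I'll check where the driver sits in the grip using its cap, then bring the blade down, feeling for the slot.

```bash
python3 - <<'E'
from h import *
c=np.load("c4.npy",allow_pickle=True).item();H,S,V=hsv(c)
m=np.zeros(V.shape,bool);m[300:390,280:370]=True
red=((H<8)|(H>172))&(S>130)&(V>40)
for k in blobs(m&(V<45),200)[:3]:
    u,rad=cv2.minEnclosingCircle(k);T=np.array(c["tool_from_camera"])
    d=T[:3,:3]@np.array([(u[0]-c["cx"])/c["fx"],(u[1]-c["cy"])/c["fy"],1]);o=T[:3,3];p=o+d*(-.030-o[2])/d[2]
    print(u,rad,"cap in tool",p.round(4), "radius mm",rad*((p-o)@T[:3,2])/c["fx"]*1e3)
L=np.array([.4990,.2512]);yaw=.664+np.pi/2
r.line_to([L[0],L[1],.235],rotation=down(yaw),velocity=.15)
print(r.read_eef_pos(),np.round(r.read_joint_pos(),2))
r.line_to([L[0],L[1],.200],velocity=.08)
f0=r.read_ft_force()[2]
for z in np.arange(.198,.1865,-.001):
    r.line_to([L[0],L[1],z],velocity=.03);f=np.array(r.read_ft_force());print(round(z,4),np.round(r.read_eef_pos(),4),f.round(1))
    if f[2]-f0>6: break
print(r.read_t())
E
```

```text
(323.610595703125, 347.02996826171875) 33.624698638916016 cap in tool [ 0.0006  0.0001 -0.03  ] radius mm 10.717517122828385
[0.49888519 0.25144377 0.23496346] [-0.06  0.57 -0.71  1.7   0.43  1.03 -0.25]
0.198 [0.4991 0.2513 0.1983] [ 0.1 -0.4 -0.9]
0.197 [0.499  0.2512 0.197 ] [ 0.4 -0.  -1.3]
0.196 [0.4989 0.2512 0.1959] [ 0.4 -0.1 -1.4]
0.195 [0.499  0.2512 0.1949] [-0.2 -0.3 -1.3]
0.194 [0.499  0.2512 0.1939] [-0.1 -0.6 -1.9]
0.193 [0.499  0.2512 0.1929] [-0.3 -0.1 -1.2]
0.192 [0.499  0.2511 0.1919] [-0.2  0.4 -1.3]
0.191 [0.499  0.2512 0.1909] [-0.3  0.3 -1.3]
0.19 [0.499  0.2511 0.1899] [-0.7  0.3 -2.1]
0.189 [0.499  0.2511 0.1889] [ 0.4  0.3 -1. ]
0.188 [0.4991 0.2513 0.1884] [-0.5 -0.8  2.5]
0.187 [0.4991 0.2514 0.1883] [-1.1 -3.   7.4]
12.9083
```

The blade is seated: contact came at the slot floor (TCP z 0.188). Now I'll turn the lock anticlockwise until it reaches the stop.

```bash
python3 - <<'E'
from h import *
L=[.4990,.2512,.1888];y0=.664+np.pi/2
r.line_to(L,velocity=.03)
t0=r.read_ft_torque()[2];a=0
while a<1.2:
    a+=.05 if a>.75 else .15
    r.line_to(L,rotation=down(y0+a),velocity=.05)
    T=r.read_ft_torque()[2]-t0;f=np.array(r.read_ft_force());q=np.array(r.read_tool_rot())
    ya=R.from_quat(q[[1,2,3,0]]).as_matrix()[:,0];ya=np.arctan2(ya[1],ya[0])%(2*np.pi)
    print(round(a,3),"slot",round(ya-np.pi/2,3),"Tz",round(T,2),f.round(1),np.round(r.read_eef_pos(),4))
    if abs(T)>.7: break
print(r.read_t(),r.read_opening())
E
```

```text
0.15 slot 0.811 Tz 0.05 [ 0.7 -0.1 -0.7] [0.4992 0.2509 0.1885]
0.3 slot 0.959 Tz -0.11 [ 1.5 -0.8 -0.6] [0.4991 0.2508 0.1885]
0.45 slot 1.109 Tz -0.14 [ 0.4 -0.2 -0.4] [0.4989 0.2508 0.1886]
0.6 slot 1.259 Tz -0.09 [-0.1 -1.1 -1.6] [0.4988 0.2508 0.1885]
0.75 slot 1.409 Tz -0.12 [-0.7 -2.  -1.6] [0.4987 0.2509 0.1886]
0.9 slot 1.559 Tz -0.14 [-0.8 -2.  -2. ] [0.4987 0.251  0.1886]
0.95 slot 1.611 Tz -0.16 [-1.2 -1.8 -2.9] [0.4987 0.2511 0.1886]
1.0 slot 1.661 Tz -0.12 [-0.7 -1.4 -3.4] [0.4988 0.2511 0.1886]
1.05 slot 1.712 Tz -0.15 [-0.2 -0.9 -4.3] [0.499  0.2511 0.1886]
1.1 slot 1.762 Tz -0.14 [-1.1 -0.1 -4.6] [0.4991 0.2511 0.1886]
1.15 slot 1.812 Tz -0.16 [ 0.3 -0.9 -3.6] [0.499  0.2511 0.1887]
1.2 slot 1.861 Tz -0.22 [-1.3 -1.8 -3.2] [0.4991 0.251  0.1887]
16.4583 0.028954904287901352
```

```bash
python3 - <<'E'
from h import *
L=np.array([.4990,.2512]);y0=.664+np.pi/2
r.line_to([*L,.1888],rotation=down(y0+1.27),velocity=.05);print(r.read_ft_torque()[2])
r.line_to([*L,.1888],rotation=down(y0+1.07),velocity=.05);print(r.read_ft_torque()[2])
y=y0+1.07
r.line_to([*L,.215],velocity=.1);print(r.read_ft_force(),r.read_ft_torque()[2])
d=np.array([np.cos(y),np.sin(y)]);r.line_to([*(L-.036*d),.235],velocity=.2)
c=cam("wrist");H,S,V=hsv(c)
u=proj(c,[.4990,.2512,.116]);x,yy=int(u[0]),int(u[1]);m=np.zeros(V.shape,bool);m[yy-34:yy+34,x-34:x+34]=True
k=blobs(m&(S>90)&(H>8)&(H<32),60)[0];el=cv2.fitEllipse(cv2.convexHull(k));print("brass",el)
inside=np.zeros(V.shape,np.uint8);cv2.ellipse(inside,(el[0],(el[1][0]*.85,el[1][1]*.85),el[2]),1,-1)
vals=V[inside>0];th=cv2.threshold(vals.astype(np.uint8),0,255,cv2.THRESH_OTSU)[0]
for s in blobs((inside>0)&(V<th),20)[:3]:
    b=cv2.boxPoints(cv2.minAreaRect(s));P=np.array([onz(c,p,.116) for p in b]);e=[P[1]-P[0],P[2]-P[1]]
    print(th,P.mean(0).round(4),[(round(float(np.linalg.norm(q)),4),round(float(np.arctan2(q[1],q[0])),3)) for q in e])
cv2.imwrite("pics/w5.png",c["img"][:,:,::-1]);print(r.read_t(),x,yy,y)
E
```

```text
-0.27399824014196383
-0.042847942368231334
[ 0.03811694 -0.30270797 -0.70450617] -0.0187711568666584
brass ((322.4461975097656, 150.57186889648438), (45.14472961425781, 50.09487533569336), 7.757033824920654)
155.0 [0.4994 0.2511 0.116 ] [(0.0052, 3.14), (0.0186, 1.581)]
17.875 322 150 3.3047963267948965
```

View pics/w5.png

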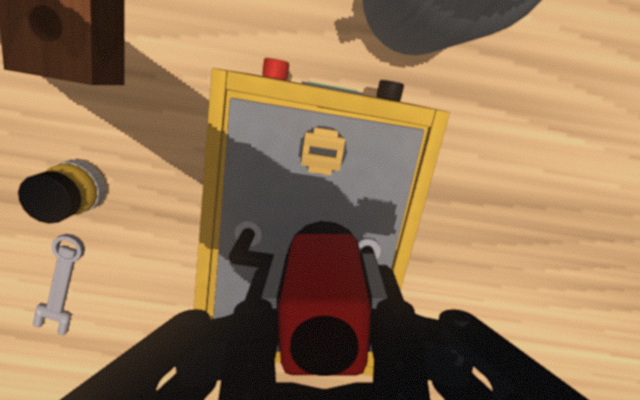

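The slot now lies across the cover: the angle is 1.58 rad, at px (322,151), so the lock is open. I'll put the driver back in the rack, then measure the handle.

```bash
python3 - <<'E'
from h import *
e=r.read_eef_pos();r.line_to([e[0],e[1],.265],velocity=.25)
X=[.4467,.0236];Y=1.09+np.pi/2
r.line_to([*X,.20],rotation=down(Y),velocity=.25)
r.line_to([*X,.105],velocity=.12)
f0=r.read_ft_force()[2];z=.105
for z in [.096,.092,.0895,.0885,.0878,.0872,.0866,.086]:
    r.line_to([*X,z],velocity=.05);f=r.read_ft_force()
    if f[2]-f0>2.5: break
print("rest",z,r.read_eef_pos(),np.round(f,1))
r.set_gripper(.085,force=60);r.sleep(.1)
r.line_to([*X,.20],velocity=.2)
r.reach([.569,.235,.30],down(1.56))
print(r.read_t(),np.round(r.read_joint_pos(),2))
c=cam("wrist");t=cam("top");cv2.imwrite("pics/w6.png",c["img"][:,:,::-1]);cv2.imwrite("pics/t6.png",t["img"][:,:,::-1])
H,S,V=hsv(t);m=np.zeros(V.shape,bool);m[210:258,303:347]=True
for k in blobs(m&((H<6)|(H>174))&(S>150)&(V>60),20)[:2]:
    q=cv2.minAreaRect(k);print("driver top",q,onz(t,q[0],.115))
H,S,V=hsv(c);u=proj(c,[.569,.2505,.149]);print("bar pred",u)
x,y=u.astype(int);m[:]=0;m[max(0,y-70):y+70,max(x-45,0):x+45]=True
for k in blobs(m&(V<35),80)[:3]:
    q=cv2.minAreaRect(k);b=cv2.boxPoints(q);P=np.array([onz(c,p,.149) for p in b]);print(cv2.contourArea(k),np.round(q[0],1),np.round(q[1],1),P.mean(0).round(4),np.linalg.norm(P[1]-P[0]).round(4),np.linalg.norm(P[2]-P[1]).round(4))
E
```

```text
rest 0.0872 [0.44674807 0.02363367 0.08742717] [-0.4 -0.4  3.6]
24.2833 [-0.11  0.57 -0.54  1.45  0.3   1.21 -0.7 ]
driver top ((326.6605529785156, 234.2018280029297), (14.5589599609375, 9.003567695617676), 73.3007583618164) [0.44778502 0.01876443 0.115     ]
bar pred [324.58925262 168.41466837]
800.5 [325.5 171. ] [110.  11.] [0.5697 0.2463 0.149 ] 0.0082 0.0882
```

View pics/w6.png

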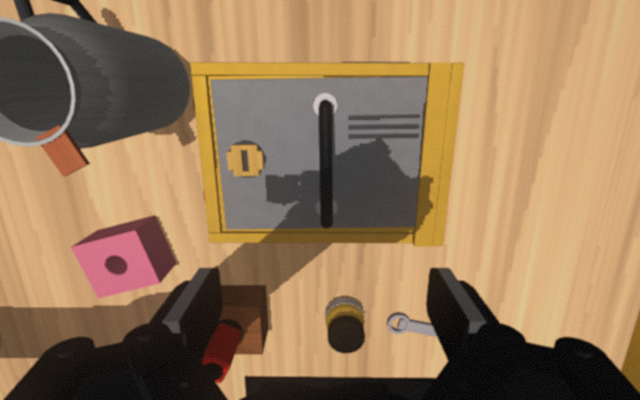

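The picture shows the handle bar at px (325,170), which is (0.570, 0.247). It also shows the open lock at (245,160), and the driver in the rack at about (225,345). Next I'll grip the bar firmly, tip the cover about its far edge while watching the forces, and draw it out.

```bash
cat >> h.py <<'E'
def tilt(th,yaw=1.57): # tool down, then near end of the cover up by th (about world y)
    return quat(R.from_euler("y",th).as_matrix()@(R.from_euler("z",yaw)*R.from_euler("x",np.pi)).as_matrix())
def bar(P,th): # bar position for far-edge point P (x,z), tip th
    return P[0]-.095*np.cos(th)+.044*np.sin(th),P[1]+.095*np.sin(th)+.044*np.cos(th)
E
python3 - <<'E'
from h import *
B=[.5697,.248]
r.line_to([*B,.20],rotation=tilt(0),velocity=.2);r.line_to([*B,.1485],velocity=.1)
print(np.round(r.read_ft_force(),1))
r.set_gripper(0,force=30);r.sleep(.1);print("grip",r.read_opening(),np.round(r.read_ft_force(),1))
r.set_gripper(0,force=110);r.sleep(.1);print("grip",r.read_opening(),np.round(r.read_ft_force(),1),r.read_eef_pos())
P=(B[0]+.095,.1485-.044)
for th in np.arange(.03,.181,.03):
    x,z=bar(P,th);r.line_to([x,B[1],z+.0005],rotation=tilt(th),velocity=.03)
    f=np.array(r.read_ft_force());print(th.round(2),np.round(r.read_eef_pos(),4),f.round(1),np.round(r.read_ft_torque(),2),round(r.read_opening(),4))
    if abs(f).max()>20: print("STOP");break
s=cam("side");cv2.imwrite("pics/s7.png",s["img"][:,:,::-1]);print(r.read_t())
E
```

```text
[-0.1 -0.3  0.1]
grip 0.008550739786953154 [ 1.  -0.8  1.2]
grip 0.006702665380253638 [-0.5 -0.6  3.1] [0.56983208 0.24800505 0.14883125]
0.03 [0.571  0.2472 0.1503] [ 0.1 -0.4 -4.8] [-0.01 -0.35  0.02] 0.0067
0.06 [0.5724 0.2475 0.1536] [ 0.2 -0.3 -5.2] [-0.01 -0.17 -0.  ] 0.0063
0.09 [0.5742 0.2478 0.1569] [ 0.9 -1.6 -5.1] [ 0.02 -0.29 -0.02] 0.0064
0.12 [0.576  0.2478 0.1598] [-0.4 -0.3 -5.2] [-0.06 -0.29 -0.05] 0.0066
0.15 [0.5777 0.2478 0.1625] [-0.2 -0.7 -6. ] [-0.05 -0.35 -0.01] 0.0063
0.18 [0.5794 0.2478 0.1651] [-0.4 -0.4 -4.7] [-0.05 -0.45 -0.02] 0.0065
28.4083
```

```bash
python3 - <<'E'
from h import *
s=cam("side");H,S,V=hsv(s);P=(.6647,.1050)
for th in (0,.06,.12,.18):
    print(th,proj(s,[P[0]-.165*np.cos(th)+.011*np.sin(th),.2508,P[1]+.165*np.sin(th)+.011*np.cos(th)]).round(1))
m=np.zeros(V.shape,bool);m[225:300,315:356]=True
for k in blobs(m&(S>90)&(H>10)&(H<32),15)[:4]: print(cv2.contourArea(k),cv2.boundingRect(k),cv2.fitEllipse(k)[0] if len(k)>5 else 0)
E
```

```text
0 [335.5 277.3]
0.06 [335.  273.7]
0.12 [334.1 270.1]
0.18 [332.9 266.5]
912.0 (315, 225, 41, 75) (331.2456359863281, 269.5196533203125)
206.5 (324, 261, 19, 15) (333.2287902832031, 267.6326904296875)
```

The lock's face is at side px (333,268), which matches a tip of about 0.17 rad. The wrist carries only the cover's weight of about 5 N. Now I'll draw it out towards the near end, then up.

```bash
python3 - <<'E'
from h import *
x0,y,z0=.5794,.2478,bar((.6647,.1045),.18)[1]+.0008
ok=True
for dx,dz in [(.005,0),(.010,0),(.015,0),(.020,0),(.025,.003),(.03,.012),(.03,.03)]:
    r.line_to([x0-dx,y,z0+dz],velocity=.05);f=np.array(r.read_ft_force());print(dx,f.round(1),np.round(r.read_eef_pos(),4))
    if abs(f[0])>12 or f[2]<-16: ok=False;print("STOP");break
if ok:
    r.line_to([x0-.03,y,.27],velocity=.15);print(np.round(r.read_ft_force(),1),r.read_opening(),r.read_t())
    r.line_to([.58,y,.31],rotation=tilt(.067),velocity=.15)
    print(np.round(r.read_ft_force(),1),np.round(r.read_joint_pos(),2),r.read_t())
    for p in ([.59,-.216,.31],[.59,-.216,.06]): print(r.ik(p,tilt(.067)))
E
```

```text
0.005 [ 0.2 -0.4 -5.9] [0.5737 0.2481 0.1657]
0.01 [ 0.7  0.1 -5.1] [0.5689 0.248  0.1657]
0.015 [-0.1  0.1 -5.4] [0.5639 0.248  0.1656]
0.02 [-0.3 -0.2 -6.5] [0.559  0.2479 0.1657]
0.025 [ 0.4  0.1 -4.8] [0.5542 0.2481 0.169 ]
0.03 [ 0.5 -0.9 -4.8] [0.5495 0.2481 0.1782]
0.03 [ 0.2  0.6 -5. ] [0.5495 0.2479 0.196 ]
[ 0.1  0.1 -5.9] 0.006349114240049651 31.2417
[-0.6 -0.3 -5.6] [-0.13  0.62 -0.56  1.33  0.28  1.34 -0.68] 31.725
[ 0.60905339  0.61608841 -0.55868734  1.33248375  0.32798287  1.35032085
  0.04050648]
[ 0.55645972  0.86526465 -0.44225588  1.60007501  0.47031655  0.85268511
 -0.08804003]
```

```bash
python3 - <<'E'
from h import *
X,Y=.590,-.216;q=tilt(.067)
r.line_to([X,Y,.31],rotation=q,velocity=.3)
r.line_to([X,Y,.085],velocity=.15);r.line_to([X,Y,.062],velocity=.05);r.sleep(.1)
f0=np.mean([r.read_ft_force()[2] for _ in range(5)]);z=.062;print("f0",f0,np.round(r.read_eef_pos(),4))
s=cam("side")
while z>.050:
    z-=.001;r.line_to([X,Y,z],velocity=.02);f=np.array(r.read_ft_force())
    print(round(z,4),f.round(1),np.round(r.read_ft_torque(),2))
    if f[2]-f0>3.5: break
print(r.read_t())
E
```

```text
f0 -5.452063135594502 [ 0.5904 -0.216   0.0623]
0.061 [ 0.5  0.8 -4.7] [-0.05 -0.15 -0.03]
0.06 [-0.   0.5 -5.1] [-0.03 -0.18  0.04]
0.059 [-0.2 -0.2 -5.9] [-0.02 -0.22  0.02]
0.058 [ 0.3  0.1 -5.3] [ 0.04 -0.15 -0.07]
0.057 [ 0.4  0.1 -4.8] [-0.02 -0.21 -0.05]
0.056 [-0.2 -0.6 -5.3] [-0.01 -0.2  -0.01]
0.055 [ 0.7  0.4 -4.9] [-0.05 -0.2  -0.03]
0.054 [ 0.1 -0.2 -2.8] [-0.02 -0.23  0.01]
0.053 [-1.2  0.7  4.2] [ 0.02  0.25 -0.02]
38.0833
```

```bash
python3 - <<'E'
from h import *
X,Y=.590,-.216
r.line_to([X,Y,.0535],velocity=.02);r.set_gripper(.02,force=30);r.sleep(.2);r.set_gripper(.085);r.sleep(.1)
print(np.round(r.read_ft_force(),1),r.read_opening())
r.line_to([X+.067*.1,Y,.16],velocity=.12)
r.reach([.258,-.596,.25],down(.409));print(r.read_t())
t=cam("top");s=cam("side")
for n,c in (("t9",t),("s9",s)):cv2.imwrite(f"pics/{n}.png",c["img"][:,:,::-1])
H,S,V=hsv(t);z=np.zeros(V.shape,bool)
def show(name,mask,h,n=1,a=20):
    for k in blobs(mask,a)[:n]:
        q=cv2.minAreaRect(k);b=cv2.boxPoints(q);P=np.array([onz(t,p,h) for p in b])
        print(name,np.round(q[0],1),P.mean(0).round(4),[np.linalg.norm(P[i+1]-P[i]).round(4) for i in (0,1)],[round(float(np.arctan2(*(P[i+1]-P[i])[1::-1])),3) for i in (0,1)])
m=z.copy();m[105:255,355:485]=True
show("cover",m&(V>75)&(S<70),.0125,2,200)
show("mat",m&~((H>8)&(H<25)&(S>80)&(V>90)),.004)
m=z.copy();m[205:222+40,303:347]=True
show("driver",m&((H<6)|(H>174))&(S>150)&(V>60),.115,2);show("rack",m&(V<140),.05)
# brass lock triangulation + bystanders' change against first pictures
for n,c in (("top0",t),("side0",s)):
    a=cv2.imread(f"pics/{n}.png").astype(int);d=np.abs(a-c["img"][:,:,::-1].astype(int)).max(2)>50
    for k in blobs(d,25)[:12]: print(n,cv2.boundingRect(k),cv2.contourArea(k))
E
```

```text
[0.1 1.  0.5] 0.08482048632794659
42.4833
cover [418.5 182. ] [ 0.5851 -0.2128  0.0125] [np.float64(0.1363), np.float64(0.1902)] [-1.543, -3.127]
mat [419.3 181.8] [ 0.5869 -0.2165  0.004 ] [np.float64(0.2874), np.float64(0.2392)] [-0.02, -1.587]
driver [324.3 235. ] [0.4458 0.0242 0.115 ] [np.float64(0.0272), np.float64(0.0276)] [-0.513, -2.082]
rack [324.7 233.3] [0.4479 0.0236 0.05  ] [np.float64(0.085), np.float64(0.0704)] [-0.012, -1.584]
top0 (393, 146, 52, 73) 3597.0
top0 (201, 145, 59, 78) 1270.0
top0 (447, 298, 92, 37) 520.5
top0 (388, 378, 71, 22) 392.5
top0 (491, 322, 68, 32) 386.0
top0 (245, 152, 7, 9) 37.5
side0 (241, 240, 112, 75) 6344.5
side0 (275, 146, 74, 31) 1851.0
side0 (426, 99, 117, 101) 925.0
side0 (405, 104, 110, 109) 878.0
side0 (574, 0, 12, 110) 490.0
side0 (634, 0, 6, 71) 156.5
side0 (596, 133, 13, 32) 38.0
side0 (603, 123, 12, 22) 36.5
side0 (568, 111, 16, 13) 28.5
side0 (628, 178, 12, 7) 28.0
```

The cover lies within 4 mm of the mat's centre and the driver stands in its rack hole. The only other differences from the first pictures are the opened box and the arm with its shadow. Handing in.

```bash
python3 -c "
from station import r
print(r.job_done())"
```

```text
the job is handed in; nothing more can be done
None
```

The cover is off the battery box and lies handle up within about 4 mm of the mat's centre. The driver is back in its rack, the oil jug, grease jar and spanner were not moved, and the job was handed in at about 42.6 s; no verdict came back.

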